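Line up the baking dish on the buffet table

TASK

Push the lidded rectangular baking dish along the table, with the fingers against its sides, until its long side lies flat against the wooden ledge and its end butts against the wooden block standing at one end of the ledge. Keep the dish on the table, do not touch its lid or knob, and leave everything else on the table where it stands. Finish with the hand clear of it.

Things in the scene. Friction and masses are not known exactly. Their poses are not given: they have to be found in the camera images.
- dish: White ceramic rectangular baking dish with a glass lid, loose, about 0.5 to 0.95 kg with the lid, sliding on the table. Its body is a solid-sided box 120 (x) by 180 (y) by 45 mm high with upright sides; origin at the centre of its underside, z up. Its long sides are parallel to its y axis; its +x side is the one that starts turned roughly to the ledge.
- lid: The dish's glass lid, fixed on the dish: 96 by 156 mm and 6 mm thick, so set in 12 mm from the dish's sides all round, with a round steel knob 28 mm across in its middle. Origin at the centre of the lid's underside, 45 mm above the dish's underside; the knob's top is 68 mm above the table. Not to be touched.
- ledge: Straight wooden ledge fixed to the table beyond the dish: 26 mm thick, 560 mm long, 30 mm high. Origin at table level in the middle of its upright front face, the face towards the robot; its y axis runs along that face and its x axis points away from the dish, into the wood. So the dish lies on its -x side.
- block: Dark wooden block fixed in front of the ledge at its +y or its -y end, 230 mm from the ledge's middle: 80 (x, out from the ledge's front face) by 50 (y, along the ledge) by 40 mm high, axes parallel to the ledge's. Origin at the centre of its underside, 40 mm before the ledge's front face. Its inner face, 25 mm from the origin, is the stop for the dish's short end.
- jar: Squat amber glass jar with a steel cap, 62 mm across, 55 mm high, standing in front of the ledge at the other end, where the block is not (230 mm from the ledge's middle). Origin at the centre of its underside. Leave it.
- mill: Dark wooden pepper mill, 48 mm across, 120 mm high, standing to the left on the robot's side of the ledge. Origin at the centre of its underside. Leave it.
- salt: White ceramic salt shaker, 42 mm across, 71 mm high, standing to the right on the robot's side of the ledge. Origin at the centre of its underside. Leave it.
- mug: Blue mug, 76 mm across, 85 mm high, beyond the ledge. Origin at the centre of its underside. Leave it.
- spoon: Serving spoon with a red handle, 240 mm long, lying on the table to the left, its length along its x axis, handle towards -x, 30 mm high at most. Leave it.
- can: Food can, 70 mm across, 100 mm high, past the left end of the ledge. Origin at the centre of its underside. Leave it.
Not all that is in view belongs to the job. Several things look just like the dish: the one meant starts farthest to the robot's left.

How it is judged:
At the end, for the whole second after the job is handed in: The dish stands at rest on the table, parallel to the ledge within 0.045 rad, its centre at most 66 mm from the ledge's front face (60 in contact) and at most 121 mm along the ledge from the block's origin (115 in contact), on the block's inner side (x of dish in the frame of ledge between -0.066 and -0.057 m and angle between the y axis of dish and the y axis of ledge, either way round below 0.045 rad and ((y of block in the frame of ledge above 0 m and y of dish in the frame of block between -0.121 and -0.112 m) or (y of block in the frame of ledge below 0 m and y of dish in the frame of block between 0.112 and 0.121 m)) and height (world z) of dish below 0.005 m and angle between dish's own z axis and vertical below 0.05 rad and linear speed of dish below 0.01 m/s); the robot touches nothing.
It fails at once if the dish is lifted or tipped (height (world z) of dish above 0.01 m or angle between dish's own z axis and vertical above 0.12 rad).
It fails at once if the lid or its knob is touched (contact force between any of the fingers, the arm and lid above 0.5 N).
It fails at once if another thing on the table is moved more than 20 mm or tipped over (distance of any of jar, mill, salt, mug, spoon, can from where it was at the start of the episode above 0.02 m or angle between any of jar, mill, salt, mug, can's own z axis and vertical above 0.3 rad).
It also fails if it takes over 51 s, if anything falls off the work surface, if the arm or the gripper's body presses on something with over 40 N, if the wrist force passes 120 N, or if a joint passes its speed limit or range.

ROBOT

A 6-joint arm with a two-finger parallel gripper is mounted at the origin on the work surface. World frame = base frame: x ahead of the robot, y to its left, z up, the work surface at z = 0. Lengths are in m, angles in rad, forces in N, time in s.
With the tool pointing down it reaches from about 0.275 to 0.825 m from the base axis. Payload 5.2 kg.
Tool frame: the origin (TCP) lies midway between the tips of the shut fingers; the grasp point (between the pads) lies 19 mm behind it; z points along the fingers, y is the line along which they close (so a half turn about z gives the same grasp; the last joint's range is limited). The gripper opens to 93 mm and grips with 3 to 60 N. Pads are 15 mm wide; open, the fingers measure 128 mm over their backs; the gripper's body (75 mm by 188 mm) begins 65 mm behind the grasp point.
Start: joints at [-1.467, 0.259, 1.535, -0, 1.348, -0.203], TCP at [0.166, -0.524, 0.219] pointing down, gripper open.
Joint ranges: [-3.14, 3.14], [-0.91, 2.08], [0.19, 2.58], [-1.22, 4.36], [0.22, 2.71], [-3.12, 3.12]. Speed limits (rad/s): [2.57, 2.57, 3.14, 3.14, 3.14, 3.14].

INTERFACE

Orientations are given as a unit quaternion [w, x, y, z].
In Python, from plant import sensors, vision, manip, spot_in, silhouettes, place_of gives the robot as it stands.
- The arm moves only by the tool apply_moves, never from a script. Its argument "rows" is a list that holds one entry, the list of rows, each a list of 7 numbers: the shift along the tool's x, y, z in m, then the turn, a rotation vector about the tool's x, y, z in rad, then the closure in counts, from 0 (fully open) to 255 (shut). In form: [[[tx, ty, tz, rx, ry, rz, jaw], ...]]. A call has exactly 5 rows; each row is the pose to reach, as a shift and turn from the pose commanded when the call began, along the tool's axes at that moment; what a row does not reach only later rows make up. A row lasts 1/8 s, in which the tool goes at most 62.5 mm and 10.7 degrees, less where a joint would pass 70% of its speed; a pose out of reach is approached as far as the arm can. A call with a gripper value outside its range is refused whole. The fingers move at their own pace and stop on an object; the grip force is fixed at half the most. Time passes only in rows, so rows that repeat a pose let the fingers close, or fill a call up. It gives the time, the measured TCP pose, the force, the opening and the grip force at its end, in the units of the state.
- sensors.read_state(): the state, without advancing time (a new reading comes with each control period).
- vision.camera(name): name is "scene" or "top"; returns (picture, depth): 400x640x3 uint8, blue, green, red; 400x640 float32, m along the optical axis (not along the pixel's ray), 0 where there is no reading.
- vision.calibration(name): a dict with "camera_matrix" (3x3 intrinsics, pixels), "k1" (the pictures are not rectified: a ray, as slopes to the right and down, at radius r is drawn at 1 + k1 r^2 times it, then the intrinsics apply), "pose" (4x4, takes a point from camera to world coordinates). Camera axes: x right, y down, z forward; pixel columns grow to the right and rows downward; lengths in m; the calibration is good to about 2 mm. A picture is of the moment at which its call begins. calibration takes no time and is no camera call.
- manip.finish_job(): hands the job in; it is judged then, once.
Trained networks look in the newest picture that a camera, given by its name, has taken for a name from the list of things; names that differ only in an ending like _2 or _b are one class to them, and where a whole thing is asked for, a point or a joint stands for the part that bears it (a point fixed in the world has none). Each returns a list of dicts, best first, with "confidence" (0 to 1); they miss things now and then, are a little off and sometimes report something else, mostly with a low value. They report only what shows in the picture. A call takes as long as a camera call. They do not tell look-alikes from the thing itself.
- spot_in(camera, target): "point" ([x, y, z] in m, in the coordinates of the camera as it stood for that picture, good to about 4 mm: the middle of the surface that is visible of it).
- silhouettes(camera, target): "mask" (400x640 bool, what is visible of it).
- place_of(camera, target): "point" ([x, y, z] in m, in the coordinates of the camera as it stood for that picture, good to about 4 mm: a listed point, or the origin of a listed thing).
The state is a dict: "clock": time; "q": joint angles; "qvel": joint speeds; "joint_torque": joint torques, N m; "position": TCP position; "ee_rot": TCP orientation; "force": force on the tool from outside, world axes, zero at the start; "wrist_torque": the same for the moment, N m; "finger_gap": finger opening in m; "finger_force": force on a finger pad.
Only numpy, scipy, OpenCV 4.12 (cv2) and the standard library are available. Lean on these libraries where they do the work, as an engineer would, in place of code of your own. Each camera call takes 0.05 s, during which the arm holds its last target. There are 200 camera calls.

## Working session

There is one attempt and no reset: what is moved stays moved. The work goes in short steps, Python scripts to look and compute and a tool call to move; the robot and the scene stay as the last step left them, time stands still between calls to the robot, and variables do not carry over. Pictures are saved under pics/ and viewed, at most 10 in all, crops included, and the job is handed in when it is done.

Besides the shell and the picture viewer there is one more tool, called as name([rows], argument=value, ...), one row to a line, values as JSON. apply_moves: Moves the arm, as the interface text tells. Its arguments: {"type":"object","properties":{"rows":{"type":"array"}},"required":["rows"]}

```bash
mkdir -p pics; cat > h.py <<'E'
import numpy as np, cv2
from plant import sensors, vision, manip, spot_in, silhouettes, place_of
def w(cam,p):
    T=vision.calibration(cam)["pose"]; T=np.array(T); return T[:3,:3]@np.array(p)+T[:3,3]
def cloud(cam,depth):
    c=vision.calibration(cam);K=np.array(c["camera_matrix"]);k1=c["k1"]
    v,u=np.mgrid[:400,:640].astype(float)
    pts=np.stack([u.ravel(),v.ravel()],1)[:,None]
    n=cv2.undistortPoints(pts,K,np.array([k1,0,0,0.]))[:,0]
    d=depth.ravel();P=np.stack([n[:,0]*d,n[:,1]*d,d],1)
    T=np.array(c["pose"]);return (P@T[:3,:3].T+T[:3,3]).reshape(400,640,3)
E
python3 - <<'E'
from h import *
for c in("scene","top"):
    im,d=vision.camera(c); cv2.imwrite(f"pics/{c}0.png",im)
    for t in ["dish","ledge","block","jar","mill","salt","spoon","lid"]:
        print(c,t,[(np.round(w(c,r["point"]),3).tolist(),round(r["confidence"],2)) for r in place_of(c,t)][:4])
print(sensors.read_state())
E
```

```text
scene dish [([0.304, -0.177, 0.002], 0.88), ([0.514, -0.016, -0.003], 0.81)]
scene ledge [([0.666, -0.033, -0.003], 0.69), ([0.314, 0.426, 0.001], 0.23)]
scene block [([0.608, 0.191, -0.002], 0.76)]
scene jar [([0.645, -0.266, -0.006], 0.74)]
scene mill [([0.469, 0.203, 0.002], 0.52), ([0.512, -0.015, 0.0], 0.16)]
scene salt [([0.489, -0.327, 0.003], 0.79)]
scene spoon [([0.312, 0.427, 0.002], 0.68), ([0.488, -0.328, 0.003], 0.18)]
scene lid [([0.512, -0.01, 0.047], 0.95), ([0.302, -0.181, 0.041], 0.71), ([0.644, -0.265, -0.005], 0.22)]
top dish [([0.512, -0.012, 0.001], 0.72), ([0.304, -0.184, -0.0], 0.69)]
top ledge [([0.662, -0.031, 0.003], 0.87)]
top block [([0.607, 0.194, 0.005], 0.95)]
top jar [([0.64, -0.267, 0.002], 0.57)]
top mill [([0.464, 0.202, 0.003], 0.83), ([0.49, -0.331, 0.001], 0.35)]
top salt [([0.489, -0.33, -0.003], 0.63)]
top spoon [([0.314, 0.427, 0.0], 0.67)]
top lid [([0.3, -0.181, 0.044], 0.73), ([0.518, -0.011, 0.048], 0.58)]
{'clock': 0.9, 'q': array([-1.46677306e+00,  2.58557942e-01,  1.53503171e+00, -2.64160304e-06,
        1.34802036e+00, -2.02812990e-01]), 'qvel': array([-0.00037496,  0.00055519, -0.00051038, -0.00012494,  0.00048499,
        0.00027292]), 'joint_torque': array([ 1.61933131e-03, -4.37182224e+01, -2.84311831e+01,  7.18023442e-02,
        3.08679475e-02, -3.27548310e-05]), 'position': array([ 0.16613693, -0.52428771,  0.21866265]), 'ee_rot': array([-8.73320269e-06,  9.88254460e-01,  1.52817286e-01, -8.58005730e-07]), 'force': array([-0.3141588 , -0.72985325,  0.19923023]), 'wrist_torque': array([-0.04131514,  0.00668044, -0.00332174]), 'finger_force': 0.0, 'finger_gap': 0.09296026143373079}
```

View pics/top0.png

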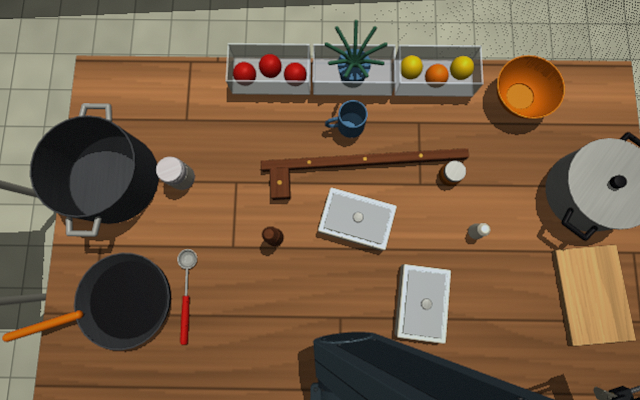

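```bash
cat >> h.py <<'E'
def fit(pts):
    (c,s,a)=cv2.minAreaRect(pts.astype(np.float32)); b=cv2.boxPoints((c,s,a))
    e=b[1]-b[0] if np.linalg.norm(b[1]-b[0])>np.linalg.norm(b[2]-b[1]) else b[2]-b[1]
    ang=np.arctan2(e[1],e[0])%np.pi
    return np.round(c,4),np.round(s,4),round(float(ang),4)
def rect(cam,target,z0,z1):
    im,d=vision.camera(cam);P=cloud(cam,d);out=[]
    for r in silhouettes(cam,target):
        m=cv2.erode(r["mask"].astype(np.uint8),np.ones((2,2)))>0
        m&=(d>0)&(P[...,2]>z0)&(P[...,2]<z1)
        if m.sum()>30: out.append((round(r["confidence"],2),int(m.sum()))+fit(P[m][:,:2]))
    return out
E
python3 - <<'E'
from h import *
for t,a,b in[("dish",.03,.055),("ledge",.022,.04),("block",.03,.05)]:
  for c in("top","scene"):
    for o in rect(c,t,a,b): print(c,t,*o)
E
```

```text
top dish 0.84 3290 [ 0.3037 -0.1793] [0.1211 0.1771] 3.0306
top dish 0.66 2805 [ 0.5138 -0.0149] [0.1756 0.1176] 1.3027
scene dish 0.77 1713 [ 0.5188 -0.0136] [0.1786 0.1171] 1.3174
scene dish 0.61 1573 [ 0.3075 -0.1786] [0.1194 0.1855] 3.0283
top ledge 0.71 1794 [ 0.6766 -0.035 ] [0.0258 0.5547] 1.6432
top ledge 0.62 66 [0.6132 0.4398] [0.0211 0.0635] 2.558
scene ledge 0.58 1314 [ 0.6793 -0.0332] [0.0266 0.5557] 1.6503
top block 0.76 507 [0.6063 0.1895] [0.0768 0.0468] 0.0853
scene block 0.59 300 [0.6122 0.1903] [0.0729 0.0481] 0.0832
```

The top view shows three relevant things:
- The target dish is at pixel (357,219); its look-alike is at (425,304).
- The ledge runs from (262,167) to (468,154), with the block at its left end (281,183).
- The mill is at (272,236).

The dish has to turn about +0.34 rad, move toward the ledge, then slide left. I'll start from behind it with the fingers open.

```bash
cat >> h.py <<'E'
from scipy.spatial.transform import Rotation as R
L0=np.array([.664,-.035]);PSI=.076
def rot(a): return np.array([[np.cos(a),-np.sin(a)],[np.sin(a),np.cos(a)]])
def L2W(x,y): return L0+rot(PSI)@[x,y]
def go(x,y,z,yaw):
    "shift and turn in tool axes to world TCP x,y,z with tool x at yaw, tool down"
    s=sensors.read_state();q=s["ee_rot"];A=R.from_quat([q[1],q[2],q[3],q[0]])
    B=R.from_matrix(np.array([[np.cos(yaw),np.sin(yaw),0],[np.sin(yaw),-np.cos(yaw),0],[0,0,-1.]]))
    print(np.round(A.inv().apply(np.array([x,y,z])-s["position"]),4),np.round((A.inv()*B).as_rotvec(),4))
def dish():
    for c in("top","scene"):
        for o in rect(c,"dish",.03,.055):
            if o[2][0]<.45: continue
            l=rot(-PSI)@(o[2]-L0); print(c,o[0],o[3],"ledge frame",np.round(l,4),"yaw rel",round(o[4]-np.pi/2-PSI,4))
    s=sensors.read_state();print(round(s["clock"],2),s["position"],s["force"])
E
python3 -c "
from h import *
go(.423,-.005,.15,-.261)"
```

```text
[ 0.4017 -0.4175  0.0687] [-0.     -0.      0.5678]
```

apply_moves([
  [[0.08, -0.083, 0, 0, 0, 0.12, 0], [0.16, -0.167, 0, 0, 0, 0.24, 0], [0.24, -0.25, 0.02, 0, 0, 0.36, 0], [0.32, -0.334, 0.04, 0, 0, 0.48, 0], [0.402, -0.4175, 0.0687, 0, 0, 0.568, 0]],
])

```text
clock: 2.12
position: [0.3044, -0.244, 0.1952]
ee_rot: [0.001, 0.991, -0.132, 0.001]
force: [1.5, -0.1, 0.3]
finger_gap: 0.0927
finger_force: 0.0
```

apply_moves([
  [[0, 0, 0, 0, 0, 0, 0], [0, 0, 0, 0, 0, 0, 0], [0, 0, 0, 0, 0, 0, 0], [0, 0, 0, 0, 0, 0, 0], [0, 0, 0, 0, 0, 0, 0]],
])

```text
clock: 2.75
position: [0.3034, -0.2463, 0.1949]
ee_rot: [-0.0, 0.991, -0.131, -0.0]
force: [-0.6, 0.2, -0.5]
finger_gap: 0.093
finger_force: 0.0
```

```bash
python3 -c "
from h import *
print(sensors.read_state()['position'])
go(.423,-.005,.15,-.261)
go(.423,-.005,.018,-.261)"
```

```text
[ 0.30336408 -0.24634542  0.19493984]
[ 0.0528 -0.2641  0.045 ] [-0.0001  0.0001 -0.0019]
[ 0.0528 -0.2641  0.177 ] [-0.0001  0.0001 -0.0019]
```

apply_moves([
  [[0.011, -0.053, 0.01, 0, 0, 0, 0], [0.022, -0.106, 0.02, 0, 0, 0, 0], [0.032, -0.16, 0.03, 0, 0, 0, 0], [0.043, -0.212, 0.04, 0, 0, 0, 0], [0.053, -0.264, 0.045, 0, 0, 0, 0]],
])

```text
clock: 3.38
position: [0.4237, -0.0029, 0.1496]
ee_rot: [0.0, 0.991, -0.131, -0.0]
force: [0.4, -0.7, -0.4]
finger_gap: 0.0928
finger_force: 0.0
```

```bash
python3 -c "
from h import *
print(sensors.read_state()['position'])
go(.423,-.005,.15,-.261)
go(.423,-.005,.018,-.261)"
```

```text
[ 0.42369295 -0.00292959  0.14961132]
[-0.0001  0.0022 -0.0004] [ 0.0001 -0.     -0.001 ]
[-1.000e-04  2.200e-03  1.316e-01] [ 0.0001 -0.     -0.001 ]
```

apply_moves([
  [[0, 0.001, 0.045, 0, 0, 0, 0], [0, 0.001, 0.09, 0, 0, 0, 0], [0, 0.001, 0.12, 0, 0, 0, 0], [0, 0.001, 0.131, 0, 0, 0, 0], [0, 0.001, 0.131, 0, 0, 0, 0]],
])

```text
clock: 4.0
position: [0.4228, -0.0054, 0.0188]
ee_rot: [-0.0, 0.991, -0.131, -0.001]
force: [-0.6, 0.7, -0.4]
finger_gap: 0.0932
finger_force: 0.0
```

```bash
python3 -c "
from h import *
dish()
im,_=vision.camera('scene');cv2.imwrite('pics/s1.png',im)
p=L2W(-.1355,.02);print(p);go(*p,.018,PSI)"
```

```text
top 0.82 [0.1798 0.1155] ledge frame [-0.1454  0.0314] yaw rel -0.3057
scene 0.82 [0.1773 0.1212] ledge frame [-0.1452  0.0337] yaw rel -0.3355
4.2 [ 0.42392799 -0.00553968  0.02009938] [-0.94517373 -0.5864223  -0.59575557]
[ 0.5273726  -0.02534582]
[ 0.1052 -0.0076  0.0023] [ 0.0005 -0.0025 -0.3374]
```

View pics/s1.png

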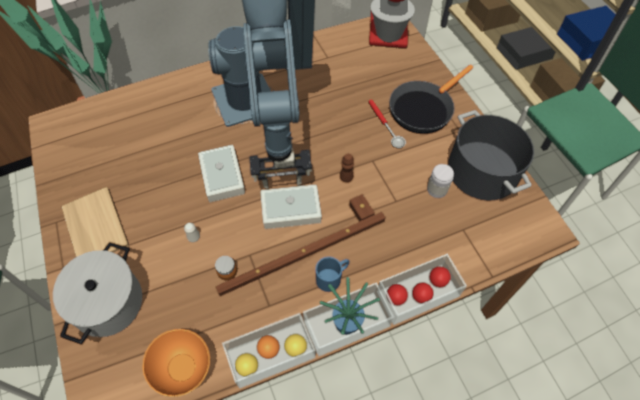

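The scene view has the gripper at (280,170), behind the dish at (290,205), with nothing else in the way. I'll push and turn now.

apply_moves([
  [[0.012, 0, 0, 0, 0, 0, 0], [0.024, 0, 0, 0, 0, 0, 0], [0.036, -0.002, 0, 0, 0, -0.05, 0], [0.048, -0.003, 0, 0, 0, -0.11, 0], [0.06, -0.004, 0, 0, 0, -0.17, 0]],
])

```text
clock: 4.88
position: [0.4805, -0.0169, 0.0186]
ee_rot: [-0.0, 0.999, -0.045, -0.002]
force: [-6.8, -1.6, 4.8]
finger_gap: 0.0927
finger_force: 3.6
```

```bash
python3 -c "
from h import *
dish()
p=L2W(-.1355,.02);go(*p,.018,PSI)"
```

```text
top 0.56 [0.0925 0.2043] ledge frame [-0.0715  0.0492] yaw rel 0.369
scene 0.62 [0.1793 0.1211] ledge frame [-0.1066  0.0344] yaw rel -0.1608
scene 0.5 [0.0265 0.5546] ledge frame [ 0.0156 -0.0003] yaw rel -0.0026
5.08 [ 0.48261829 -0.01693174  0.0188849 ] [-0.17283209 -0.23633882 -0.15989621]
[0.0453 0.0042 0.0009] [ 1.000e-04 -8.000e-04 -1.684e-01]
```

apply_moves([
  [[0.01, 0.001, 0, 0, 0, -0.04, 0], [0.02, 0.002, 0, 0, 0, -0.08, 0], [0.03, 0.003, 0, 0, 0, -0.125, 0], [0.038, 0.004, 0, 0, 0, -0.168, 0], [0.043, 0.004, 0, 0, 0, -0.168, 0]],
])

```text
clock: 5.7
position: [0.5224, -0.0243, 0.0185]
ee_rot: [-0.0, 0.999, 0.038, -0.002]
force: [-7.0, 0.3, 5.3]
finger_gap: 0.0926
finger_force: 3.8
```

```bash
python3 -c "
from h import *
dish();dish()
for t in('ledge','block'):
  for c in('top','scene'): print(t,c,rect(c,t,.022 if t=='ledge' else .03,.05)[:1])
p=L2W(-.1655,.02);go(*p,.018,PSI)"
```

```text
top 0.57 [0.1163 0.0696] ledge frame [-0.0726  0.0884] yaw rel -1.5711
scene 0.6 [0.1314 0.1794] ledge frame [-0.0623  0.0351] yaw rel -0.0096
5.9 [ 0.52327546 -0.02429142  0.01859836] [-4.39635701  0.27061579 -0.16582027]
scene 0.95 [0.1291 0.1796] ledge frame [-0.0629  0.035 ] yaw rel 0.0051
6.1 [ 0.52365769 -0.02442315  0.01862928] [-3.48059524  1.33602094 -1.72437962]
ledge top []
ledge scene [(0.77, 1251, array([ 0.6785, -0.0338]), array([0.0274, 0.5502]), 1.6475)]
block top [(0.82, 528, array([0.6063, 0.1896]), array([0.0762, 0.0475]), 0.0751)]
block scene [(0.73, 490, array([ 0.6805, -0.035 ]), array([0.0241, 0.5513]), 1.6464)]
[-0.027   0.0009  0.0009] [0.     0.0001 0.0008]
```

apply_moves([
  [[-0.025, 0, 0, 0, 0, 0, 0], [-0.03, 0, -0.04, 0, 0, 0, 60], [-0.03, 0, -0.09, 0, 0, -0.15, 118], [-0.03, 0.02, -0.11, 0, 0, -0.32, 118], [-0.02, 0.06, -0.11, 0, 0, -0.49, 118]],
])

```text
clock: 7.12
position: [0.5122, -0.0867, 0.1328]
ee_rot: [0.003, 0.959, 0.283, 0.004]
force: [1.3, -1.0, -0.9]
finger_gap: 0.0574
finger_force: 0.0
```

```bash
python3 -c "
from h import *
dish()
p=L2W(-.064,-.09);go(*p,.12,PSI+np.pi/2)"
```

```text
top 0.92 [0.1166 0.178 ] ledge frame [-0.0706  0.0349] yaw rel -0.0002
scene 0.8 [0.1299 0.18  ] ledge frame [-0.0628  0.0355] yaw rel -0.009
7.33 [ 0.51026269 -0.08691273  0.12971479] [-0.18192478  0.29488732 -0.29943761]
[0.059  0.0877 0.01  ] [ 3.2000e-03 -8.0000e-04 -1.0836e+00]
```

apply_moves([
  [[0.02, 0.029, 0, 0, 0, -0.17, 118], [0.04, 0.058, 0, 0, 0, -0.34, 118], [0.059, 0.088, 0, 0, 0, -0.51, 118], [0.059, 0.088, 0.005, 0, 0, -0.68, 118], [0.059, 0.088, 0.01, 0, 0, -0.85, 118]],
])

```text
clock: 7.95
position: [0.6066, -0.1277, 0.1185]
ee_rot: [0.0, 0.758, 0.652, 0.0]
force: [0.7, 0.2, -0.3]
finger_gap: 0.0496
finger_force: 0.0
```

```bash
python3 -c "
from h import *
p=L2W(-.064,-.09);go(*p,.018,PSI+np.pi/2)"
```

```text
[-0.0019  0.0007  0.1005] [ 0.0005 -0.0004 -0.2256]
```

apply_moves([
  [[-0.002, 0.001, 0.01, 0, 0, -0.12, 118], [-0.002, 0.001, 0.02, 0, 0, -0.226, 118], [-0.002, 0.001, 0.06, 0, 0, -0.226, 118], [-0.002, 0.001, 0.09, 0, 0, -0.226, 118], [-0.002, 0.001, 0.099, 0, 0, -0.226, 118]],
])

```text
clock: 8.57
position: [0.6054, -0.1292, 0.018]
ee_rot: [-0.002, 0.681, 0.732, -0.0]
force: [-0.4, -0.2, 0.1]
finger_gap: 0.0501
finger_force: 0.0
```

```bash
python3 -c "
from h import *
dish()
im,_=vision.camera('top');cv2.imwrite('pics/t2.png',cv2.resize(im[120:270,230:480],(800,480)))
p=L2W(-.064,.017);go(*p,.018,PSI+np.pi/2)"
```

```text
top 0.79 [0.1204 0.177 ] ledge frame [-0.069   0.0347] yaw rel -0.0027
scene 0.78 [0.1189 0.1743] ledge frame [-0.067   0.0379] yaw rel 0.0094
8.78 [ 0.60760714 -0.13067133  0.02110273] [ 0.55113656 -0.53072645  0.3493214 ]
[ 0.1083 -0.0011  0.0033] [ 0.0024  0.0011 -0.0041]
```

View pics/t2.png

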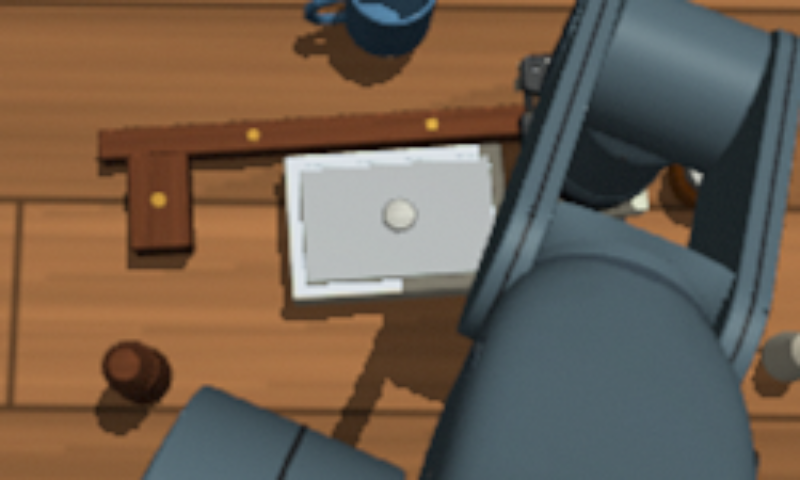

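The enlarged top view shows the dish parallel to the ledge with a small gap, and the block ahead of it at about (160,200). Next I push along the ledge.

apply_moves([
  [[0.014, 0, 0, 0, 0, 0, 118], [0.028, 0, 0, 0, 0, 0, 118], [0.04, 0, 0, 0, 0, 0, 118], [0.052, 0, 0, 0, 0, 0, 118], [0.064, 0, 0, 0, 0, 0, 118]],
])

```text
clock: 9.45
position: [0.6027, -0.0671, 0.0207]
ee_rot: [0.001, 0.681, 0.732, -0.0]
force: [0.4, -6.4, 1.7]
finger_gap: 0.0499
finger_force: 2.8
```

apply_moves([
  [[0.01, 0, 0, 0, 0, 0, 118], [0.02, 0, 0, 0, 0, 0, 118], [0.028, 0, 0, 0, 0, 0, 118], [0.034, 0, 0, 0, 0, 0, 118], [0.038, 0, 0, 0, 0, 0, 118]],
])

```text
clock: 10.07
position: [0.6, -0.0292, 0.0207]
ee_rot: [0.001, 0.681, 0.732, -0.0]
force: [1.3, -4.9, 1.4]
finger_gap: 0.0495
finger_force: 2.9
```

```bash
python3 -c "
from h import *
dish();dish()
p=L2W(-.064,.0175);go(*p,.018,PSI+np.pi/2)"
```

```text
top 0.69 [0.1189 0.1605] ledge frame [-0.0683  0.1148] yaw rel -0.0063
scene 0.79 [0.1251 0.1788] ledge frame [-0.0627  0.1099] yaw rel 0.0229
10.28 [ 0.59982992 -0.02873759  0.02051492] [ 0.01875236 -2.39270012  1.92106781]
top 0.73 [0.1187 0.1608] ledge frame [-0.0686  0.1182] yaw rel -0.0145
top 0.35 [0.0547 0.0982] ledge frame [0.1185 0.043 ] yaw rel 0.6695
scene 0.76 [0.1209 0.1707] ledge frame [-0.067  0.11 ] yaw rel -0.0032
10.47 [ 0.59938009 -0.02875814  0.01998594] [ 0.41275942 -2.43888709  0.81775874]
[ 0.0064 -0.0001  0.002 ] [ 0.0002 -0.0002 -0.004 ]
```

Creep on until the force shows contact with the block.

apply_moves([
  [[0.002, 0, 0, 0, 0, 0, 118], [0.004, 0, 0, 0, 0, 0, 118], [0.005, 0, 0, 0, 0, 0, 118], [0.006, 0, 0, 0, 0, 0, 118], [0.006, 0, 0, 0, 0, 0, 118]],
])

```text
clock: 11.1
position: [0.5989, -0.0236, 0.02]
ee_rot: [0.0, 0.681, 0.732, -0.0]
force: [0.0, -6.2, 2.1]
finger_gap: 0.05
finger_force: 2.6
```

apply_moves([
  [[0.001, 0, 0, 0, 0, 0, 118], [0.002, 0, 0, 0, 0, 0, 118], [0.002, 0, 0, 0, 0, 0, 118], [0.002, 0, 0, 0, 0, 0, 118], [0.002, 0, 0, 0, 0, 0, 118]],
])

```text
clock: 11.72
position: [0.5988, -0.0222, 0.02]
ee_rot: [0.001, 0.681, 0.732, -0.001]
force: [0.1, -7.3, 2.2]
finger_gap: 0.0496
finger_force: 3.5
```

apply_moves([
  [[0.001, 0, 0, 0, 0, 0, 118], [0.002, 0, 0, 0, 0, 0, 118], [0.003, 0, 0, 0, 0, 0, 118], [0.003, 0, 0, 0, 0, 0, 118], [0.003, 0, 0, 0, 0, 0, 118]],
])

```text
clock: 12.35
position: [0.599, -0.0222, 0.02]
ee_rot: [0.002, 0.681, 0.732, -0.002]
force: [0.0, -16.8, -1.0]
finger_gap: 0.0498
finger_force: 8.4
```

The force jumped to 17 N without any motion, so the dish is butted against the block. Next I back off, lift, and go round to the long side.

apply_moves([
  [[-0.025, 0, 0, 0, 0, 0, 118], [-0.03, 0, -0.04, 0, 0, 0.05, 118], [-0.03, -0.02, -0.1, 0, 0, 0.2, 60], [-0.02, -0.06, -0.11, 0, 0, 0.37, 0], [0, -0.1, -0.11, 0, 0, 0.54, 0]],
])

```text
clock: 12.98
position: [0.4981, -0.0248, 0.1309]
ee_rot: [0.0, 0.854, 0.521, 0.001]
force: [-0.4, 0.2, 0.1]
finger_gap: 0.0754
finger_force: 0.0
```

```bash
python3 -c "
from h import *
dish()
p=L2W(-.16,.095);go(*p,.12,PSI)"
```

```text
top 0.66 [0.1204 0.1629] ledge frame [-0.0686  0.1229] yaw rel -0.0252
scene 0.88 [0.1213 0.1792] ledge frame [-0.0674  0.1138] yaw rel -0.0025
13.18 [ 0.49820444 -0.02441293  0.12996737] [ 1.03659881 -0.56348071 -0.32626643]
[ 0.0639 -0.0332  0.01  ] [-8.0000e-04 -2.0000e-04  1.0286e+00]
```

apply_moves([
  [[0.015, -0.01, 0, 0, 0, 0.18, 0], [0.03, -0.02, 0, 0, 0, 0.36, 0], [0.045, -0.03, 0, 0, 0, 0.54, 0], [0.064, -0.033, 0, 0, 0, 0.72, 0], [0.064, -0.033, 0.005, 0, 0, 0.9, 0]],
])

```text
clock: 13.8
position: [0.5, 0.0479, 0.1249]
ee_rot: [-0.0, 0.995, 0.1, 0.001]
force: [0.1, -1.3, -0.7]
finger_gap: 0.0934
finger_force: 0.0
```

```bash
python3 -c "
from h import *
p=L2W(-.16,.095);go(*p,.018,PSI)"
```

```text
[-0.0029 -0.0002  0.1069] [-0.0005 -0.0012  0.1236]
```

apply_moves([
  [[-0.003, 0, 0.01, 0, 0, 0.124, 0], [-0.003, 0, 0.04, 0, 0, 0.124, 0], [-0.003, 0, 0.08, 0, 0, 0.124, 0], [-0.003, 0, 0.1, 0, 0, 0.124, 0], [-0.003, 0, 0.106, 0, 0, 0.124, 0]],
])

```text
clock: 14.42
position: [0.4952, 0.0463, 0.0172]
ee_rot: [-0.0, 0.999, 0.04, -0.001]
force: [0.4, -0.5, 0.5]
finger_gap: 0.093
finger_force: 0.0
```

apply_moves([
  [[0.01, 0, 0, 0, 0, 0, 0], [0.02, 0, 0, 0, 0, 0, 0], [0.025, 0, 0, 0, 0, 0, 0], [0.028, 0, 0, 0, 0, 0, 0], [0.03, 0, 0, 0, 0, 0, 0]],
])

```text
clock: 15.05
position: [0.5218, 0.0482, 0.0191]
ee_rot: [0.0, 0.999, 0.04, -0.004]
force: [-10.0, -4.0, 6.9]
finger_gap: 0.093
finger_force: 5.2
```

apply_moves([
  [[0.001, 0, 0, 0, 0, 0, 0], [0.002, 0, 0, 0, 0, 0, 0], [0.003, 0, 0, 0, 0, 0, 0], [0.003, 0, 0, 0, 0, 0, 0], [0.003, 0, 0, 0, 0, 0, 0]],
])

```text
clock: 15.68
position: [0.5256, 0.0485, 0.019]
ee_rot: [0.0, 0.999, 0.04, -0.003]
force: [-8.5, -2.3, 4.2]
finger_gap: 0.0932
finger_force: 4.1
```

apply_moves([
  [[0.001, 0, 0, 0, 0, 0, 0], [0.002, 0, 0, 0, 0, 0, 0], [0.003, 0, 0, 0, 0, 0, 0], [0.003, 0, 0, 0, 0, 0, 0], [0.003, 0, 0, 0, 0, 0, 0]],
])

```text
clock: 16.3
position: [0.5279, 0.0486, 0.0191]
ee_rot: [0.0, 0.999, 0.04, -0.003]
force: [-10.1, -3.0, 6.8]
finger_gap: 0.0926
finger_force: 5.1
```

apply_moves([
  [[0.001, 0, 0, 0, 0, 0, 0], [0.002, 0, 0, 0, 0, 0, 0], [0.002, 0, 0, 0, 0, 0, 0], [0.002, 0, 0, 0, 0, 0, 0], [0.002, 0, 0, 0, 0, 0, 0]],
])

```text
clock: 16.92
position: [0.5279, 0.0487, 0.0191]
ee_rot: [0.0, 0.999, 0.04, -0.005]
force: [-15.7, -4.7, 10.6]
finger_gap: 0.093
finger_force: 8.1
```

apply_moves([
  [[0.001, 0, 0, 0, 0, 0, 0], [0.002, 0, 0, 0, 0, 0, 0], [0.002, 0, 0, 0, 0, 0, 0], [0.002, 0, 0, 0, 0, 0, 0], [0.002, 0, 0, 0, 0, 0, 0]],
])

```text
clock: 17.55
position: [0.5279, 0.0488, 0.0189]
ee_rot: [0.0, 0.999, 0.04, -0.007]
force: [-21.4, -6.0, 15.8]
finger_gap: 0.0931
finger_force: 10.6
```

```bash
python3 -c "
from h import *
dish();dish()"
```

```text
top 0.8 [0.1027 0.0296] ledge frame [-0.0542  0.1881] yaw rel -1.6174
scene 0.61 [0.1208 0.1821] ledge frame [-0.0588  0.1152] yaw rel -0.0126
17.75 [0.52786834 0.04883365 0.01886826] [-19.64297397  -5.29001301  16.22547797]
top 0.65 [0.0281 0.0946] ledge frame [-0.05    0.1946] yaw rel 1.3713
scene 0.74 [0.1234 0.1852] ledge frame [-0.057   0.1156] yaw rel 0.0252
17.95 [0.52785145 0.04883437 0.01887035] [-19.9278565   -5.43861309  15.29227267]
```

Contact is firm and the estimate is in place. I'll retreat and look.

apply_moves([
  [[-0.012, 0, 0, 0, 0, 0, 0], [-0.03, 0, 0, 0, 0, 0, 0], [-0.04, 0, -0.02, 0, 0, 0, 0], [-0.06, 0.03, -0.06, 0, 0, 0, 0], [-0.1, 0.08, -0.1, 0, 0, 0, 0]],
])

```text
clock: 18.58
position: [0.4492, -0.0297, 0.1141]
ee_rot: [0.001, 0.999, 0.041, 0.002]
force: [0.4, -0.4, 0.6]
finger_gap: 0.0929
finger_force: 0.0
```

apply_moves([
  [[-0.03, 0.05, -0.02, 0, 0, 0, 0], [-0.03, 0.1, -0.04, 0, 0, 0, 0], [-0.03, 0.15, -0.05, 0, 0, 0, 0], [-0.03, 0.2, -0.05, 0, 0, 0, 0], [-0.03, 0.22, -0.05, 0, 0, 0, 0]],
])

```text
clock: 19.2
position: [0.436, -0.2538, 0.1629]
ee_rot: [0.001, 0.999, 0.038, 0.001]
force: [0.2, -0.0, -0.5]
finger_gap: 0.093
finger_force: 0.0
```

```bash
python3 -c "
from h import *
dish();dish()
for t in('jar','mill','salt'):
  print(t,[np.round(w('top',r['point']),3) for r in place_of('top',t)[:1]])
for t in('ledge','block'):
  for c in('top','scene'): print(t,c,rect(c,t,.022 if t=='ledge' else .03,.05)[:1])
im,_=vision.camera('top');cv2.imwrite('pics/t3.png',cv2.resize(im[120:270,230:480],(800,480)))"
```

```text
top 0.97 [0.1193 0.1779] ledge frame [-0.0599  0.1146] yaw rel 0.0034
scene 0.76 [0.1219 0.1789] ledge frame [-0.0595  0.1138] yaw rel 0.003
19.4 [ 0.4351381  -0.2496245   0.16184035] [-1.54960675 -0.63620183  0.1504843 ]
top 0.66 [0.095  0.1578] ledge frame [-0.0619  0.1129] yaw rel -0.0012
top 0.57 [0.1167 0.1763] ledge frame [-0.0613  0.1157] yaw rel -0.0001
scene 0.56 [0.1202 0.1781] ledge frame [-0.0576  0.1134] yaw rel -0.0053
19.6 [ 0.43540279 -0.24924243  0.162103  ] [ 0.48621902  0.14350116 -0.34950394]
jar [array([ 0.641, -0.267,  0.   ])]
mill [array([0.464, 0.199, 0.004])]
salt [array([ 0.487, -0.327,  0.001])]
ledge top [(0.82, 1713, array([ 0.6747, -0.0358]), array([0.0267, 0.5567]), 1.6464)]
ledge scene [(0.74, 1261, array([ 0.6794, -0.0344]), array([0.0272, 0.5529]), 1.6464)]
block top []
block scene [(0.6, 279, array([0.6094, 0.1918]), array([0.077 , 0.0445]), 0.097)]
```

View pics/t3.png

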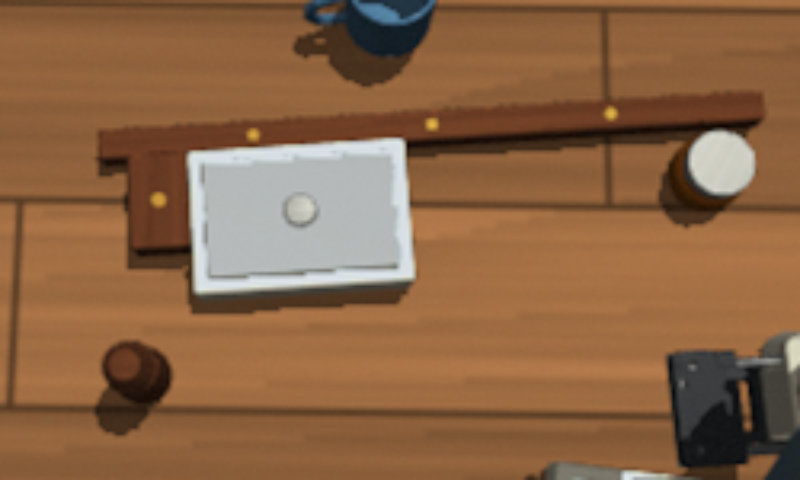

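The dish lies flush with the ledge (edge along (190,155) to (405,140)) and butts against the block at x≈188. The hand is clear and nothing else has moved.

```bash
python3 -c "
from plant import manip
print(manip.finish_job())"
```

```text
the job is handed in; nothing more can be done
None
```

I pushed the dish flat against the ledge and up to the block and handed the job in with the hand clear; `finish_job` gave no verdict, but my last camera check put the dish about 60 mm from the ledge face and 115–116 mm from the block's origin, parallel within about 0.005 rad.

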